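# Restock the pastry station's rack in the same order

### The job

The four refilled containers (sugar dredger, squeeze bottle, flavouring bottle and sprinkle jar) stand in a row in the grey refill carrier. Move them all over to the empty steel station rack, one in each well, in the same order from left to right, so that the one farthest to the robot's left in the carrier is again farthest to its left in the rack, and so on. Keep them upright, set each down on the floor of its well without dropping it, and let go of them.

Things in the scene. Friction and masses are not known exactly. Their poses are not given: they have to be found in the camera images.
- dredger_mid (a point): sugar dredger: plain steel can 56 mm in diameter up to 78 mm, lid band 58 mm in diameter up to 86 mm, then a low perforated dome, 98 mm high in all. This point is on its axis, half-way up (49 mm above its underside); z points up along its axis. Loose, about 0.26 kg.
- squeeze_bottle_mid (a point): squeeze bottle: white plastic body 50 mm in diameter up to 72 mm, grey collar and slim cone nozzle above, 106 mm high in all. This point is on its axis, half-way up (53 mm above its underside); z points up along its axis. Rigid, loose, about 0.2 kg.
- flavour_bottle_mid (a point): flavouring bottle: amber glass body 48 mm in diameter up to 70 mm with a blank paper band, shoulder, neck and black screw cap (29 mm in diameter), 106 mm high in all. This point is on its axis, half-way up (53 mm above its underside); z points up along its axis. Loose, about 0.22 kg.
- jar_mid (a point): sprinkle jar: straight glass jar 58 mm in diameter up to 78 mm with a wide flat brass screw lid 60 mm in diameter, 96 mm high in all. This point is on its axis, half-way up (48 mm above its underside); z points up along its axis. Loose, about 0.3 kg.
- carrier: refill carrier: grey plastic tray, 92 mm by 352 mm, with a grip bar at each short end (top at 52 mm), fixed to the bench. Origin: centre of its underside, on the bench; x across the row (within 0.14 rad of the robot's straight-ahead direction), y along the row towards the robot's left, z up. It carries four white tubs in a row at y = 126, 42, -42 and -126 mm. It may be the nearer or the farther of the two racks.
- rack: station rack: low fixed steel rack, 90 mm by 350 mm, empty at the start, with four round wells 78 mm in diameter in its deck (deck top 22 mm above the bench, deck 8 mm thick) and end cheeks 46 mm high. Origin: centre of its underside, on the bench; x across the row (within 0.14 rad of the robot's straight-ahead direction), y along the row towards the robot's left, z up. The wells' centres lie at x = 0, y = 126, 42, -42 and -126 mm; their floor lies 6 mm above the bench.
- tub_dredger: white square tub of the carrier in which the sugar dredger stands at the start; the four tubs are alike: 83 mm square, 21 mm high, wall and floor 3 mm, and stay where they are. Origin: centre of its underside, 5 mm above the bench; axes as the carrier's.
- tub_squeeze_bottle: white square tub of the carrier in which the squeeze bottle stands at the start; the four tubs are alike: 83 mm square, 21 mm high, wall and floor 3 mm, and stay where they are. Origin: centre of its underside, 5 mm above the bench; axes as the carrier's.
- tub_flavour_bottle: white square tub of the carrier in which the flavouring bottle stands at the start; the four tubs are alike: 83 mm square, 21 mm high, wall and floor 3 mm, and stay where they are. Origin: centre of its underside, 5 mm above the bench; axes as the carrier's.
- tub_jar: white square tub of the carrier in which the sprinkle jar stands at the start; the four tubs are alike: 83 mm square, 21 mm high, wall and floor 3 mm, and stay where they are. Origin: centre of its underside, 5 mm above the bench; axes as the carrier's.
Mind the look-alikes: they are no part of the job. What is shaped like the part that bears squeeze_bottle_mid but purple or red is not meant. What is shaped like the part that bears jar_mid but red is not meant.

How it is judged:
At the end, for the whole second after the job is handed in: Each container stands in the rack well that holds the same place in the row, from the left, as its tub: axis within 20 mm of the well centre along and across, underside within 6 mm of the rack floor, upright within 0.12 rad, at rest (below 0.03 m/s) and let go (((y of tub_dredger in the frame of carrier between 0.106 and 0.146 m and y of dredger_mid in the frame of rack between 0.106 and 0.146 m) or (y of tub_dredger in the frame of carrier between 0.022 and 0.062 m and y of dredger_mid in the frame of rack between 0.022 and 0.062 m) or (y of tub_dredger in the frame of carrier between -0.062 and -0.022 m and y of dredger_mid in the frame of rack between -0.062 and -0.022 m) or (y of tub_dredger in the frame of carrier between -0.146 and -0.106 m and y of dredger_mid in the frame of rack between -0.146 and -0.106 m)) and x of dredger_mid in the frame of rack between -0.02 and 0.02 m and z of dredger_mid in the frame of rack between 0.049 and 0.061 m and angle between each of dredger_mid, squeeze_bottle_mid, flavour_bottle_mid, jar_mid's own z axis and vertical below 0.12 rad and linear speed of each of dredger, squeeze_bottle, flavour_bottle, jar below 0.03 m/s and ((y of tub_squeeze_bottle in the frame of carrier between 0.106 and 0.146 m and y of squeeze_bottle_mid in the frame of rack between 0.106 and 0.146 m) or (y of tub_squeeze_bottle in the frame of carrier between 0.022 and 0.062 m and y of squeeze_bottle_mid in the frame of rack between 0.022 and 0.062 m) or (y of tub_squeeze_bottle in the frame of carrier between -0.062 and -0.022 m and y of squeeze_bottle_mid in the frame of rack between -0.062 and -0.022 m) or (y of tub_squeeze_bottle in the frame of carrier between -0.146 and -0.106 m and y of squeeze_bottle_mid in the frame of rack between -0.146 and -0.106 m)) and x of squeeze_bottle_mid in the frame of rack between -0.02 and 0.02 m and z of squeeze_bottle_mid in the frame of rack between 0.053 and 0.065 m and ((y of tub_flavour_bottle in the frame of carrier between 0.106 and 0.146 m and y of flavour_bottle_mid in the frame of rack between 0.106 and 0.146 m) or (y of tub_flavour_bottle in the frame of carrier between 0.022 and 0.062 m and y of flavour_bottle_mid in the frame of rack between 0.022 and 0.062 m) or (y of tub_flavour_bottle in the frame of carrier between -0.062 and -0.022 m and y of flavour_bottle_mid in the frame of rack between -0.062 and -0.022 m) or (y of tub_flavour_bottle in the frame of carrier between -0.146 and -0.106 m and y of flavour_bottle_mid in the frame of rack between -0.146 and -0.106 m)) and x of flavour_bottle_mid in the frame of rack between -0.02 and 0.02 m and z of flavour_bottle_mid in the frame of rack between 0.053 and 0.065 m and ((y of tub_jar in the frame of carrier between 0.106 and 0.146 m and y of jar_mid in the frame of rack between 0.106 and 0.146 m) or (y of tub_jar in the frame of carrier between 0.022 and 0.062 m and y of jar_mid in the frame of rack between 0.022 and 0.062 m) or (y of tub_jar in the frame of carrier between -0.062 and -0.022 m and y of jar_mid in the frame of rack between -0.062 and -0.022 m) or (y of tub_jar in the frame of carrier between -0.146 and -0.106 m and y of jar_mid in the frame of rack between -0.146 and -0.106 m)) and x of jar_mid in the frame of rack between -0.02 and 0.02 m and z of jar_mid in the frame of rack between 0.048 and 0.06 m); the robot touches nothing.
It fails at once if a container is tipped more than about 35 degrees (angle between any of dredger_mid, squeeze_bottle_mid, flavour_bottle_mid, jar_mid's own z axis and vertical above 0.6 rad).
It fails at once if a container is dropped: falls, out of the fingers, faster than 0.65 m/s (some 20 mm) ((contact force between dredger and the fingers below 0.05 N and linear speed of dredger above 0.65 m/s) or (contact force between squeeze_bottle and the fingers below 0.05 N and linear speed of squeeze_bottle above 0.65 m/s) or (contact force between flavour_bottle and the fingers below 0.05 N and linear speed of flavour_bottle above 0.65 m/s) or (contact force between jar and the fingers below 0.05 N and linear speed of jar above 0.65 m/s)).
It also fails if it takes over 118 s, if anything falls off the work surface, if the arm or the gripper's body presses on something with over 40 N, if the wrist force passes 120 N, or if a joint passes its speed limit or range.

### The arm

A 7-joint arm with a two-finger parallel gripper is mounted at the origin on the work surface. World frame = base frame: x ahead of the robot, y to its left, z up, the work surface at z = 0. Lengths are in m, angles in rad, forces in N, time in s.
With the tool pointing down it reaches from about 0.425 to 0.95 m from the base axis. Payload 4.7 kg.
Tool frame: the origin (TCP) lies at the very end of the fingers, on their centre line; the grasp point (between the pads) lies 19 mm behind it; z points along the fingers, y is the line along which they close (so a half turn about z gives the same grasp; the last joint's range is limited). The gripper opens to 87 mm and grips with 3 to 60 N. Pads are 19 mm wide; open, the fingers measure 117 mm over their backs; the gripper's body (75 mm by 190 mm) begins 51 mm behind the grasp point.
Start: joints at [-1.201, 0.469, -0.049, 1.532, 0.024, 1.141, -0.082], TCP at [0.262, 0.622, 0.223] pointing down, gripper open.
Joint ranges: [-2.59, 2.59], [-0.33, 1.99], [-1.39, 1.29], [0.1, 2.45], [-1.04, 4.18], [0.21, 1.99], [-2.66, 2.66]. Speed limits (rad/s): [2.57, 2.57, 3.14, 3.14, 3.14, 3.14, 3.14].

### API

Orientations are given as a unit quaternion [x, y, z, w].
In Python, from workcell import manip gives the robot as it stands. The module is installed in compiled form; this text tells all that it offers.
- The arm moves only by the tool play_rows, never from a script. Its argument "series" is a list of rows, each a list of 3 entries, a list of its own where there are three numbers: the turn, a rotation vector about the tool's x, y, z scaled (see below), then the shift along the tool's x, y, z scaled (see below), then the opening in per cent of the stroke, from 0 (shut) to 100 (fully open). In form: [[[wx, wy, wz], [x, y, z], claw], ...]. A call has 1 to 12 rows; each row is the pose to reach, as a shift and turn from the pose commanded when the call began, along the tool's axes at that moment, turning the shorter way round; what a row does not reach only later rows make up. The controller multiplies each number of a shift by 150 mm and each number of a turn by pi rad. A row lasts 1/10 s, in which the tool goes at most 50 mm and 8.59 degrees, less where a joint would pass 70% of its speed; a pose out of reach is approached as far as the arm can. A call with a number of a shift or a turn outside -1 to 1 is refused whole. A call with a gripper value outside its range is refused whole. The fingers move at their own pace and stop on an object; "force" is the grip in N (left out, the last holds). Time passes only in rows, so rows that repeat a pose let the fingers close. It gives the time, the measured TCP pose, the force, the opening and the grip force at its end, in the units of the state.
- manip.get_obs(): the state, without advancing time (a new reading comes with each control period).
- manip.read_camera(name): name is "scene" or "top" or "wrist"; returns (picture, depth): 400x640x3 uint8, blue, green, red; 400x640 float32, m along the optical axis (not along the pixel's ray), 0 where there is no reading.
- manip.calibration(name): a dict with "fx", "fy", "cx", "cy" (pixels), "rvec" (rotation vector, rad) and "tvec" (3), from world to camera coordinates, as OpenCV has them. Camera axes: x right, y down, z forward; pixel columns grow to the right and rows downward; lengths in m; the calibration is good to about 2 mm. A picture is of the moment at which its call begins: read the wrist's pose just before it. calibration takes no time and is no camera call; for the wrist camera it gives the pose at the moment of the call.
- manip.job_done(): hands the job in; it is judged then, once.
The state is a dict: "t": time; "qpos": joint angles; "qd": joint speeds; "joint_torque": joint torques, N m; "ee_pos": TCP position; "orientation": TCP orientation; "ft_force": force on the tool from outside, world axes, zero at the start; "moment": the same for the moment, N m; "grip_width": opening from 0.0 (shut) to 1.0 (fully open); "gripper_force": force on a finger pad.
Only numpy, scipy, OpenCV 4.12 (cv2) and the standard library are available. Lean on these libraries where they do the work, as an engineer would, in place of code of your own. Each camera call takes 0.05 s, during which the arm holds its last target. There are 200 camera calls.

## Working session

There is one attempt and no reset: what is moved stays moved. The work goes in short steps, Python scripts to look and compute and a tool call to move; the robot and the scene stay as the last step left them, time stands still between calls to the robot, and variables do not carry over. Pictures are saved under pics/ and viewed, at most 14 in all, crops included, and the job is handed in when it is done.

Besides the shell and the picture viewer there is one more tool, called after "Call:" as name(argument=value, ...), one argument or row to a line, values as JSON. play_rows: Moves the arm, as the interface text tells. Its arguments: {"type":"object","properties":{"series":{"type":"array","items":{"type":"array"}},"force":{"type":"number"}},"required":["series"]}

```bash
mkdir -p pics; cat > h.py <<'E'
import numpy as np, cv2
from workcell import manip
def cam(n):
    c=manip.calibration(n); R=cv2.Rodrigues(np.array(c['rvec'],float))[0]; return c,R,np.array(c['tvec'],float).ravel()
def ray(n,u,v,z,cc=None):
    c,R,t=cc or cam(n); d=R.T@np.array([(u-c['cx'])/c['fx'],(v-c['cy'])/c['fy'],1]); o=-R.T@t
    return o+d*(z-o[2])/d[2]
def cloud(n,dep,cc=None):
    c,R,t=cc or cam(n); v,u=np.mgrid[:400,:640]
    P=np.stack([(u-c['cx'])/c['fx']*dep,(v-c['cy'])/c['fy']*dep,dep],-1)
    return (P-t)@R
E
python3 - <<'E'
from h import *
s=manip.get_obs(); print(s)
for n in('scene','top'):
    p,d=manip.read_camera(n); cv2.imwrite(f'pics/{n}0.png',p); np.savez(f'{n}0.npz',p=p,d=d); print(n,-cam(n)[1].T@cam(n)[2],(d>0).mean())
E
```

```text
{'t': 0.0, 'qpos': array([-1.20091456,  0.4694493 , -0.04860339,  1.53369346,  0.02412173,
        1.1410111 , -0.08229623]), 'qd': array([-1.29284976e-03,  1.68328349e-03, -1.19834132e-03,  8.72756491e-04,
        9.04761747e-04, -2.57960248e-04, -7.19551372e-05]), 'joint_torque': array([-2.95989448e-04, -5.08012033e+01, -8.05703318e-02, -2.36158097e+01,
       -6.12771674e-02,  3.81265569e-02,  1.86653019e-04]), 'ee_pos': array([0.26185665, 0.62148101, 0.22149438]), 'orientation': array([ 1.98046738e-01,  9.80192080e-01, -9.75616701e-04, -1.51652271e-04]), 'ft_force': array([-0.50168723,  0.62957972,  0.37002054]), 'moment': array([0.00923267, 0.00147342, 0.04266536]), 'gripper_force': 0.0, 'grip_width': 1.0067709065742083}
scene [ 1.3539004  -0.10358976  0.89960308] 0.995953125
top [0.40585922 0.03573205 0.93439091] 0.99571875
```

View pics/scene0.png

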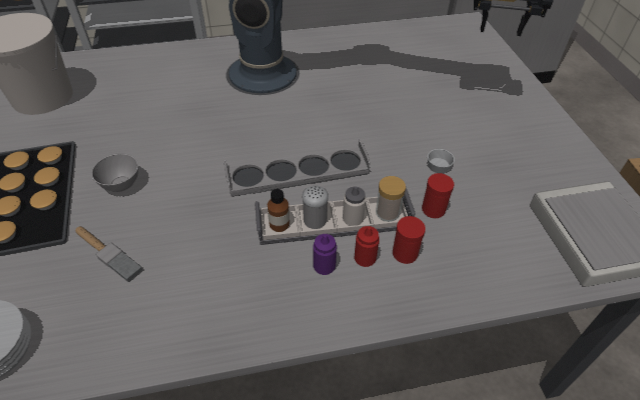

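View pics/top0.png

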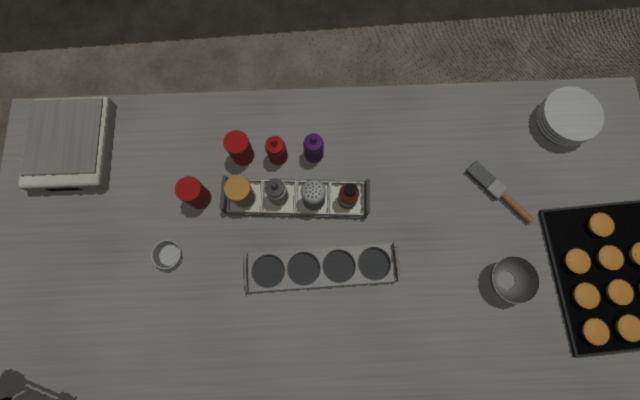

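The top view is oriented +x up, +y left. The carrier is the farther rack, and from left to right it holds the jar (238,188), squeeze bottle (275,190), dredger (313,193) and flavouring bottle (349,195). The empty wells are at (267,270), (303,268), (339,265) and (374,263). Three look-alikes stand just beyond the row, and one red jar is to its left.

```bash
python3 - <<'E'
from h import *
z=np.load('top0.npz'); p,d=z['p'],z['d']; W=cloud('top',d)
def circ(m,name):
    q=W[m]; (c,r)=cv2.minEnclosingCircle(q[:,:2].astype(np.float32)); print(name,len(q),np.round(c,4),'r',round(r,4),'zmed/max',np.round([np.median(q[:,2]),q[:,2].max()],4))
V,U=np.mgrid[:400,:640]
for n,u,v,zt in [('jar',238,188,.104),('squeeze',275,190,.114),('dredger',313,193,.106),('flav',349,195,.114),('redjarFar',238,143,.096),('redsq',276,146,.106),('purple',313,143,.106),('redjarL',190,188,.096)]:
    near=(abs(U-u)<18)&(abs(V-v)<22)
    circ(near&(W[...,2]>zt-.012)&(W[...,2]<zt+.012),n)
# wells: floor points (z~6mm) vs deck 22
roi=(U>240)&(U<402)&(V>235)&(V<300)
g=cv2.cvtColor(p,cv2.COLOR_BGR2GRAY); m=((g<85)&roi).astype(np.uint8)
print('grey deck/well',g[255,285],g[270,267])
k,l,st,c=cv2.connectedComponentsWithStats(cv2.morphologyEx(m,cv2.MORPH_OPEN,np.ones((3,3))))
for i in range(1,k):
    if st[i,4]>300: print('well',np.round(c[i],1),st[i],np.round(ray('top',*c[i],.006),4),np.round(ray('top',*c[i],.022),4),'zfloor',np.median(W[l==i][:,2]))
E
```

```text
jar 551 [0.6452 0.2151] r 0.0301 zmed/max [0.1042 0.1088]
squeeze 33 [0.6454 0.1295] r 0.0072 zmed/max [0.1078 0.116 ]
dredger 469 [0.6328 0.0428] r 0.029 zmed/max [0.1014 0.1088]
flav 141 [ 0.6299 -0.0404] r 0.0147 zmed/max [0.1136 0.1182]
redjarFar 507 [0.7603 0.221 ] r 0.0302 zmed/max [0.0961 0.1011]
redsq 32 [0.7519 0.1294] r 0.0072 zmed/max [0.1004 0.1078]
purple 32 [0.7557 0.0386] r 0.0069 zmed/max [0.1008 0.1091]
redjarL 551 [0.6506 0.3288] r 0.0303 zmed/max [0.0961 0.1006]
grey deck/well 113 60
well [376.8 262.8] [358 245  40  35 977] [ 0.4718 -0.1049  0.006 ] [ 0.4707 -0.1024  0.022 ] zfloor 0.006438610552773378
well [338.7 265.5] [323 250  33  32 845] [ 0.469  -0.0127  0.006 ] [ 0.4679 -0.0119  0.022 ] zfloor 0.00619025877598922
well [303.2 268.1] [287 252  33  33 864] [0.4663 0.0729 0.006 ] [0.4652 0.0723 0.022 ] zfloor 0.006166540204712312
well [267.8 270.6] [252 254  33  34 873] [0.4636 0.158  0.006 ] [0.4626 0.1559 0.022 ] zfloor 0.006080035053773146
```

The measured heights and radii match the stated sizes. The well spacing comes out at 84 mm, and the look-alikes leave enough clearance for the fingers. I'll turn the tool so it closes across the row and travel over at height, starting with the rightmost container, the flavouring bottle.

Call:
play_rows(
  series=[
    [[0,0,0.373],[-1,-0.78,0],100],
    [[0,0,0.373],[-1,-0.78,0],100],
    [[0,0,0.373],[-1,-0.78,0],100],
    [[0,0,0.373],[-1,-0.78,0],100],
    [[0,0,0.373],[-1,-0.78,0],100],
    [[0,0,0.373],[-1,-0.78,0],100],
    [[0,0,0.373],[-1,-0.78,0],100],
    [[0,0,0.373],[-1,-0.78,0],100],
    [[0,0,0.373],[-1,-0.78,0],100],
    [[0,0,0.373],[-1,-0.78,0],100],
  ],
  force=20,
)

```text
t: 1.1
ee_pos: [0.3546, 0.4559, 0.2222]
orientation: [0.706, 0.708, -0.0, 0.0]
ft_force: [0.1, -0.9, 0.5]
grip_width: 1.001
gripper_force: 0.0
```

Call:
play_rows(
  series=[
    [[0,0,0],[-0.83,0.46,0],100],
    [[0,0,0],[-0.83,0.46,0],100],
    [[0,0,0],[-0.83,0.46,0],100],
  ],
)

```text
t: 1.4
ee_pos: [0.4249, 0.3291, 0.2225]
orientation: [0.706, 0.708, -0.0, 0.0]
ft_force: [0.8, 1.2, 0.3]
grip_width: 0.999
gripper_force: 0.0
```

Call:
play_rows(
  series=[
    [[0,0,0],[-0.83,0.46,0],100],
    [[0,0,0],[-0.83,0.46,0],100],
    [[0,0,0],[-0.83,0.46,0],100],
  ],
)

```text
t: 1.7
ee_pos: [0.4939, 0.2042, 0.2227]
orientation: [0.707, 0.707, 0.0, 0.0]
ft_force: [-0.2, 0.6, -0.2]
grip_width: 0.997
gripper_force: 0.0
```

Call:
play_rows(
  series=[
    [[0,0,0],[-0.83,0.46,0],100],
    [[0,0,0],[-0.83,0.46,0],100],
    [[0,0,0],[-0.83,0.46,0],100],
    [[0,0,0],[-0.83,0.46,0],100],
  ],
)

```text
t: 2.1
ee_pos: [0.5643, 0.0748, 0.2229]
orientation: [0.71, 0.704, -0.0, 0.002]
ft_force: [0.1, -0.3, -0.6]
grip_width: 1.001
gripper_force: 0.0
```

Call:
play_rows(
  series=[
    [[0,0,0],[-0.77,0.44,0],100],
    [[0,0,0],[-0.77,0.44,0],100],
    [[0,0,0],[-0.77,0.44,0],100],
    [[0,0,0],[-0.77,0.44,0.4],100],
    [[0,0,0],[-0.77,0.44,0.4],100],
    [[0,0,0],[-0.77,0.44,0.4],100],
  ],
)

```text
t: 2.7
ee_pos: [0.6261, -0.0313, 0.1603]
orientation: [0.706, 0.708, -0.002, -0.002]
ft_force: [-0.3, 0.1, 0.5]
grip_width: 1.0
gripper_force: 0.0
```

```bash
python3 - <<'E'
from h import *
s=manip.get_obs(); print(s['ee_pos'])
cc=cam('wrist'); p,d=manip.read_camera('wrist'); cv2.imwrite('pics/w1.png',p)
W=cloud('wrist',d,cc); e=s['ee_pos']
m=(d>0)&(np.hypot(W[...,0]-.63,W[...,1]+.04)<.03)&(abs(W[...,2]-.114)<.005)
if m.sum()>20: print(m.sum(),cv2.minEnclosingCircle(W[m][:,:2].astype(np.float32)))
E
```

```text
[ 0.62614431 -0.03133125  0.16028898]
1024 ((0.6294737458229065, -0.03964538499712944), 0.014658816158771515)
```

View pics/w1.png

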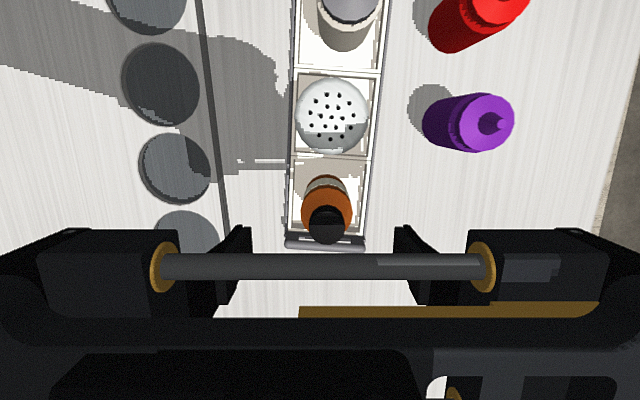

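The wrist view shows the flavouring bottle's cap at (327,224), centred between the fingers, and its measured position agrees with the top camera. I'll descend.

Call:
play_rows(
  series=[
    [[0,0,0],[0,0,0.25],100],
    [[0,0,0],[0,0,0.5],100],
    [[0,0,0],[0,0,0.74],100],
    [[0,0,0],[0,0,0.74],100],
    [[0,0,0],[0,0,0.74],100],
  ],
)

```text
t: 3.25
ee_pos: [0.6293, -0.0321, 0.0534]
orientation: [0.706, 0.708, 0.001, 0.001]
ft_force: [-0.8, -0.6, -0.0]
grip_width: 0.999
gripper_force: 0.0
```

Call:
play_rows(
  series=[
    [[0,0,0],[-0.05,0,0.015],100],
    [[0,0,0],[-0.05,0,0.015],100],
    [[0,0,0],[-0.05,0,0.015],40],
    [[0,0,0],[-0.05,0,0.015],40],
    [[0,0,0],[-0.05,0,0.015],40],
    [[0,0,0],[-0.05,0,0.015],20],
    [[0,0,0],[-0.05,0,0.015],20],
    [[0,0,0],[-0.05,0,0.015],20],
    [[0,0,0],[-0.05,0,0.015],20],
    [[0,0,0],[-0.05,0,0.015],20],
  ],
  force=25,
)

```text
t: 4.25
ee_pos: [0.6283, -0.0404, 0.0493]
orientation: [0.707, 0.707, 0.0, 0.0]
ft_force: [0.6, -0.3, -0.0]
grip_width: 0.541
gripper_force: 24.9
```

Call:
play_rows(
  series=[
    [[0,0,0],[0,0,-0.15],20],
    [[0,0,0],[0,0,-0.35],20],
    [[0,0,0],[0,0,-0.53],20],
    [[0,0,0],[0,-0.2,-0.53],20],
    [[0,0,0],[-0.18,-0.4,-0.53],20],
    [[0,0,0],[-0.37,-0.6,-0.53],20],
    [[0,0,0],[-0.37,-0.8,-0.53],20],
    [[0,0,0],[-0.37,-1,-0.53],20],
    [[0,0,0],[-0.37,-1,-0.53],20],
    [[0,0,0],[-0.37,-1,-0.53],20],
    [[0,0,0],[-0.37,-1,-0.53],20],
  ],
)

```text
t: 5.35
ee_pos: [0.479, -0.0958, 0.1289]
orientation: [0.707, 0.707, 0.0, 0.0]
ft_force: [0.9, 0.1, -1.9]
grip_width: 0.542
gripper_force: 24.9
```

Call:
play_rows(
  series=[
    [[0,0,0],[0,-0.057,0],20],
    [[0,0,0],[0,-0.057,0.15],20],
    [[0,0,0],[0,-0.057,0.3],20],
    [[0,0,0],[0,-0.057,0.42],20],
    [[0,0,0],[0,-0.057,0.48],20],
    [[0,0,0],[0,-0.057,0.51],20],
    [[0,0,0],[0,-0.057,0.53],20],
    [[0,0,0],[0,-0.057,0.535],20],
    [[0,0,0],[0,-0.057,0.535],20],
    [[0,0,0],[0,-0.057,0.535],20],
  ],
)

```text
t: 6.35
ee_pos: [0.4698, -0.096, 0.049]
orientation: [0.707, 0.707, 0.0, 0.0]
ft_force: [-0.4, 0.6, -1.9]
grip_width: 0.545
gripper_force: 24.9
```

Call:
play_rows(
  series=[
    [[0,0,0],[0,0,0.006],20],
    [[0,0,0],[0,0,0.012],20],
    [[0,0,0],[0,0,0.014],20],
    [[0,0,0],[0,0,0.014],20],
  ],
)

```text
t: 6.75
ee_pos: [0.4698, -0.096, 0.0472]
orientation: [0.707, 0.707, 0.0, -0.0]
ft_force: [-1.5, 1.7, 5.5]
grip_width: 0.543
gripper_force: 24.9
```

The bottle has touched the well floor, so I'll release it, rise, and go to the dredger at (0.633, 0.043).

Call:
play_rows(
  series=[
    [[0,0,0],[0,0,0],60],
    [[0,0,0],[0,0,0],80],
    [[0,0,0],[0,0,0],100],
    [[0,0,0],[0,0,0],100],
    [[0,0,0],[0,0,0],100],
    [[0,0,0],[0,0,-0.2],100],
    [[0,0,0],[0,0,-0.5],100],
    [[0,0,0],[0,0,-0.75],100],
    [[0,0,0],[0.31,0.33,-0.75],100],
    [[0,0,0],[0.62,0.66,-0.75],100],
    [[0,0,0],[0.93,1,-0.75],100],
    [[0,0,0],[0.93,1,-0.75],100],
  ],
)

```text
t: 7.95
ee_pos: [0.617, 0.0419, 0.1591]
orientation: [0.707, 0.707, 0.0, -0.0]
ft_force: [0.3, 0.1, -0.1]
grip_width: 0.999
gripper_force: 0.0
```

Call:
play_rows(
  series=[
    [[0,0,0],[0,0.09,0],100],
    [[0,0,0],[0,0.09,0],100],
    [[0,0,0],[0,0.09,0],100],
  ],
)

```text
t: 8.25
ee_pos: [0.6284, 0.0392, 0.1584]
orientation: [0.707, 0.707, -0.001, -0.0]
ft_force: [-0.3, 0.6, -0.3]
grip_width: 1.003
gripper_force: 0.0
```

Call:
play_rows(
  series=[
    [[0,0,0],[0.023,0.02,0],100],
    [[0,0,0],[0.023,0.02,0.25],100],
    [[0,0,0],[0.023,0.02,0.5],100],
    [[0,0,0],[0.023,0.02,0.72],100],
    [[0,0,0],[0.023,0.02,0.72],100],
    [[0,0,0],[0.023,0.02,0.72],100],
    [[0,0,0],[0.023,0.02,0.72],50],
    [[0,0,0],[0.023,0.02,0.72],30],
    [[0,0,0],[0.023,0.02,0.72],30],
    [[0,0,0],[0.023,0.02,0.72],30],
    [[0,0,0],[0.023,0.02,0.72],30],
    [[0,0,0],[0.023,0.02,0.72],30],
  ],
)

```text
t: 9.45
ee_pos: [0.6324, 0.0438, 0.0515]
orientation: [0.707, 0.707, 0.0, -0.0]
ft_force: [-1.7, 0.5, 3.9]
grip_width: 0.649
gripper_force: 25.0
```

Call:
play_rows(
  series=[
    [[0,0,0],[0,0,-0.15],30],
    [[0,0,0],[0,0,-0.35],30],
    [[0,0,0],[0,0,-0.53],30],
    [[0,0,0],[0,-0.2,-0.53],30],
    [[0,0,0],[-0.18,-0.4,-0.53],30],
    [[0,0,0],[-0.37,-0.6,-0.53],30],
    [[0,0,0],[-0.37,-0.8,-0.53],30],
    [[0,0,0],[-0.37,-1,-0.53],30],
    [[0,0,0],[-0.37,-1,-0.53],30],
    [[0,0,0],[-0.37,-1,-0.53],30],
    [[0,0,0],[-0.37,-1,-0.53],30],
  ],
)

```text
t: 10.55
ee_pos: [0.4834, -0.0116, 0.1305]
orientation: [0.707, 0.707, 0.0, 0.0]
ft_force: [0.0, -0.1, -4.0]
grip_width: 0.649
gripper_force: 25.0
```

Call:
play_rows(
  series=[
    [[0,0,0],[0,-0.103,0],30],
    [[0,0,0],[0,-0.103,0],30],
    [[0,0,0],[0,-0.103,0.15],30],
    [[0,0,0],[0,-0.103,0.3],30],
    [[0,0,0],[0,-0.103,0.42],30],
    [[0,0,0],[0,-0.103,0.48],30],
    [[0,0,0],[0,-0.103,0.51],30],
    [[0,0,0],[0,-0.103,0.525],30],
    [[0,0,0],[0,-0.103,0.535],30],
    [[0,0,0],[0,-0.103,0.535],30],
    [[0,0,0],[0,-0.103,0.535],30],
  ],
)

```text
t: 11.65
ee_pos: [0.4674, -0.0117, 0.0507]
orientation: [0.707, 0.707, 0.001, 0.0]
ft_force: [-0.5, 0.7, -2.7]
grip_width: 0.654
gripper_force: 25.0
```

Call:
play_rows(
  series=[
    [[0,0,0],[0,0,0.006],30],
    [[0,0,0],[0,0,0.01],30],
    [[0,0,0],[0,0,0.012],30],
    [[0,0,0],[0,0,0.012],30],
  ],
)

```text
t: 12.05
ee_pos: [0.4673, -0.012, 0.0493]
orientation: [0.707, 0.707, 0.0, 0.0]
ft_force: [-2.8, -0.2, 7.7]
grip_width: 0.653
gripper_force: 25.0
```

Call:
play_rows(
  series=[
    [[0,0,0],[0,0,0],70],
    [[0,0,0],[0,0,0],85],
    [[0,0,0],[0,0,0],100],
    [[0,0,0],[0,0,0],100],
    [[0,0,0],[0,0,0],100],
    [[0,0,0],[0,0,-0.2],100],
    [[0,0,0],[0,0,-0.5],100],
    [[0,0,0],[0,0,-0.75],100],
    [[0,0,0],[0.31,0.33,-0.75],100],
    [[0,0,0],[0.62,0.66,-0.75],100],
    [[0,0,0],[0.943,1,-0.75],100],
    [[0,0,0],[0.943,1,-0.75],100],
  ],
)

```text
t: 13.25
ee_pos: [0.6136, 0.1271, 0.161]
orientation: [0.707, 0.707, 0.0, -0.0]
ft_force: [1.3, 0.4, 0.7]
grip_width: 0.999
gripper_force: 0.0
```

Call:
play_rows(
  series=[
    [[0,0,0],[0,0.187,0],100],
    [[0,0,0],[0,0.187,0],100],
    [[0,0,0],[0,0.187,0],100],
    [[0,0,0],[0,0.187,0],100],
  ],
)

```text
t: 13.65
ee_pos: [0.6393, 0.1245, 0.1606]
orientation: [0.707, 0.707, -0.001, -0.0]
ft_force: [-0.0, 0.0, 0.5]
grip_width: 1.005
gripper_force: 0.0
```

```bash
python3 - <<'E'
from h import *
p,d=manip.read_camera('scene'); cv2.imwrite('pics/s2.png',cv2.resize(p[100:280,180:480],None,fx=2.5,fy=2.5))
print(manip.get_obs()['ee_pos'])
E
```

```text
[0.6392991  0.12465002 0.16084658]
```

View pics/s2.png

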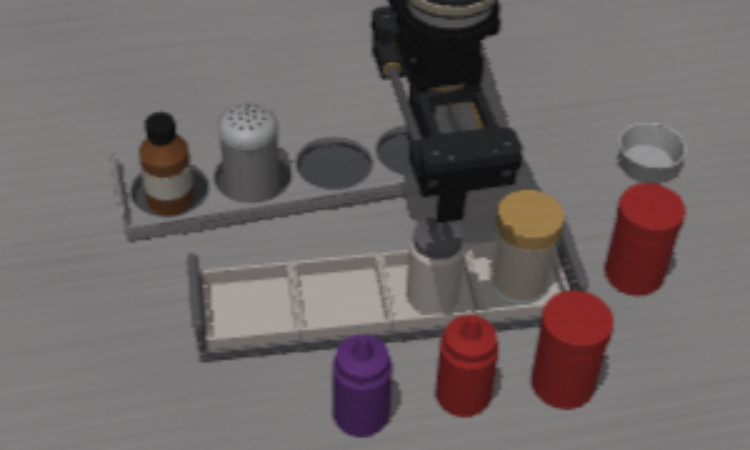

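The flavouring bottle (165,165 in the crop) and the dredger (250,150) stand upright in their wells. The squeeze bottle is next.

Call:
play_rows(
  series=[
    [[0,0,0],[0.033,0.04,0],100],
    [[0,0,0],[0.033,0.04,0.25],100],
    [[0,0,0],[0.033,0.04,0.5],100],
    [[0,0,0],[0.033,0.04,0.73],100],
    [[0,0,0],[0.033,0.04,0.73],100],
    [[0,0,0],[0.033,0.04,0.73],100],
    [[0,0,0],[0.033,0.04,0.73],50],
    [[0,0,0],[0.033,0.04,0.73],25],
    [[0,0,0],[0.033,0.04,0.73],25],
    [[0,0,0],[0.033,0.04,0.73],25],
    [[0,0,0],[0.033,0.04,0.73],25],
    [[0,0,0],[0.033,0.04,0.73],25],
  ],
)

```text
t: 14.9
ee_pos: [0.646, 0.1305, 0.0516]
orientation: [0.707, 0.707, -0.0, -0.0]
ft_force: [-2.1, -0.2, 2.3]
grip_width: 0.561
gripper_force: 25.0
```

Call:
play_rows(
  series=[
    [[0,0,0],[0,0,-0.15],25],
    [[0,0,0],[0,0,-0.35],25],
    [[0,0,0],[0,0,-0.53],25],
    [[0,0,0],[0,-0.2,-0.53],25],
    [[0,0,0],[-0.18,-0.4,-0.53],25],
    [[0,0,0],[-0.388,-0.6,-0.53],25],
    [[0,0,0],[-0.388,-0.8,-0.53],25],
    [[0,0,0],[-0.388,-1,-0.53],25],
    [[0,0,0],[-0.388,-1,-0.53],25],
    [[0,0,0],[-0.388,-1,-0.53],25],
  ],
)

```text
t: 15.9
ee_pos: [0.4962, 0.0723, 0.1309]
orientation: [0.707, 0.707, 0.0, -0.0]
ft_force: [0.9, 0.5, -1.1]
grip_width: 0.564
gripper_force: 25.0
```

Call:
play_rows(
  series=[
    [[0,0,0],[0,-0.205,0],25],
    [[0,0,0],[0,-0.205,0],25],
    [[0,0,0],[0,-0.205,0],25],
    [[0,0,0],[0,-0.205,0],25],
  ],
)

```text
t: 16.3
ee_pos: [0.4673, 0.0723, 0.1312]
orientation: [0.707, 0.707, 0.001, 0.001]
ft_force: [0.4, 0.1, -2.3]
grip_width: 0.564
gripper_force: 25.0
```

Call:
play_rows(
  series=[
    [[0,0,0],[0,-0.013,0],25],
    [[0,0,0],[0,-0.013,0.15],25],
    [[0,0,0],[0,-0.013,0.3],25],
    [[0,0,0],[0,-0.013,0.42],25],
    [[0,0,0],[0,-0.013,0.48],25],
    [[0,0,0],[0,-0.013,0.51],25],
    [[0,0,0],[0,-0.013,0.525],25],
    [[0,0,0],[0,-0.013,0.535],25],
    [[0,0,0],[0,-0.013,0.535],25],
    [[0,0,0],[0,-0.013,0.535],25],
  ],
)

```text
t: 17.3
ee_pos: [0.4642, 0.0723, 0.0511]
orientation: [0.707, 0.707, 0.001, 0.0]
ft_force: [0.3, 0.9, -2.7]
grip_width: 0.56
gripper_force: 25.0
```

Call:
play_rows(
  series=[
    [[0,0,0],[0,0,0.006],25],
    [[0,0,0],[0,0,0.01],25],
    [[0,0,0],[0,0,0.01],25],
  ],
)

```text
t: 17.6
ee_pos: [0.4639, 0.0723, 0.0495]
orientation: [0.707, 0.707, 0.0, -0.0]
ft_force: [0.2, 0.2, 2.4]
grip_width: 0.565
gripper_force: 25.0
```

Call:
play_rows(
  series=[
    [[0,0,0],[0,0,0],65],
    [[0,0,0],[0,0,0],80],
    [[0,0,0],[0,0,0],100],
    [[0,0,0],[0,0,0],100],
    [[0,0,0],[0,0,0],100],
    [[0,0,0],[0,0,-0.2],100],
    [[0,0,0],[0,0,-0.5],100],
    [[0,0,0],[0,0,-0.75],100],
    [[0,0,0],[0.31,0.33,-0.75],100],
    [[0,0,0],[0.62,0.66,-0.75],100],
    [[0,0,0],[0.952,1,-0.75],100],
    [[0,0,0],[0.952,1,-0.75],100],
  ],
)

```text
t: 18.8
ee_pos: [0.6097, 0.2116, 0.1618]
orientation: [0.707, 0.707, 0.0, -0.0]
ft_force: [1.1, -1.1, 0.8]
grip_width: 1.0
gripper_force: 0.0
```

Call:
play_rows(
  series=[
    [[0,0,0],[0,0.207,0],100],
    [[0,0,0],[0,0.207,0],100],
    [[0,0,0],[0,0.207,0],100],
    [[0,0,0],[0,0.207,0],100],
    [[0,0,0],[0,0.207,0],100],
  ],
)

```text
t: 19.3
ee_pos: [0.6386, 0.2096, 0.1618]
orientation: [0.707, 0.707, -0.0, -0.0]
ft_force: [0.9, -0.6, -0.3]
grip_width: 0.994
gripper_force: 0.0
```

Call:
play_rows(
  series=[
    [[0,0,0],[0.037,0.044,0],100],
    [[0,0,0],[0.037,0.044,0.25],100],
    [[0,0,0],[0.037,0.044,0.5],100],
    [[0,0,0],[0.037,0.044,0.735],100],
    [[0,0,0],[0.037,0.044,0.735],100],
    [[0,0,0],[0.037,0.044,0.735],100],
    [[0,0,0],[0.037,0.044,0.735],50],
    [[0,0,0],[0.037,0.044,0.735],30],
    [[0,0,0],[0.037,0.044,0.735],30],
    [[0,0,0],[0.037,0.044,0.735],30],
    [[0,0,0],[0.037,0.044,0.735],30],
    [[0,0,0],[0.037,0.044,0.735],30],
  ],
)

```text
t: 20.5
ee_pos: [0.6462, 0.2158, 0.0521]
orientation: [0.707, 0.707, 0.0, -0.0]
ft_force: [-2.4, 0.6, 4.4]
grip_width: 0.683
gripper_force: 25.0
```

Call:
play_rows(
  series=[
    [[0,0,0],[0,0,-0.15],30],
    [[0,0,0],[0,0,-0.35],30],
    [[0,0,0],[0,0,-0.53],30],
    [[0,0,0],[0,-0.2,-0.53],30],
    [[0,0,0],[-0.2,-0.4,-0.53],30],
    [[0,0,0],[-0.4,-0.6,-0.53],30],
    [[0,0,0],[-0.4,-0.8,-0.53],30],
    [[0,0,0],[-0.4,-1,-0.53],30],
    [[0,0,0],[-0.4,-1,-0.53],30],
    [[0,0,0],[-0.4,-1,-0.53],30],
  ],
)

```text
t: 21.5
ee_pos: [0.496, 0.1557, 0.1308]
orientation: [0.707, 0.707, 0.0, 0.0]
ft_force: [0.2, 0.8, -2.8]
grip_width: 0.685
gripper_force: 25.0
```

Call:
play_rows(
  series=[
    [[0,0,0],[0,-0.224,0],30],
    [[0,0,0],[0,-0.224,0],30],
    [[0,0,0],[0,-0.224,0],30],
    [[0,0,0],[0,-0.224,0],30],
    [[0,0,0],[0,-0.224,0],30],
  ],
)

```text
t: 22.0
ee_pos: [0.4639, 0.1556, 0.131]
orientation: [0.707, 0.707, 0.0, 0.0]
ft_force: [0.2, 0.3, -1.9]
grip_width: 0.684
gripper_force: 25.0
```

Call:
play_rows(
  series=[
    [[0,0,0],[0,-0.008,0.01],30],
    [[0,0,0],[0,-0.008,0.15],30],
    [[0,0,0],[0,-0.008,0.3],30],
    [[0,0,0],[0,-0.008,0.42],30],
    [[0,0,0],[0,-0.008,0.48],30],
    [[0,0,0],[0,-0.008,0.51],30],
    [[0,0,0],[0,-0.008,0.525],30],
    [[0,0,0],[0,-0.008,0.532],30],
    [[0,0,0],[0,-0.008,0.532],30],
    [[0,0,0],[0,-0.008,0.532],30],
  ],
)

```text
t: 23.0
ee_pos: [0.4619, 0.1558, 0.0516]
orientation: [0.707, 0.707, 0.001, 0.0]
ft_force: [0.3, -0.2, -1.2]
grip_width: 0.681
gripper_force: 24.9
```

Call:
play_rows(
  series=[
    [[0,0,0],[0,0,0.006],30],
    [[0,0,0],[0,0,0.01],30],
    [[0,0,0],[0,0,0.01],30],
  ],
)

```text
t: 23.3
ee_pos: [0.4617, 0.1557, 0.0501]
orientation: [0.707, 0.707, 0.0, -0.0]
ft_force: [-2.1, -0.5, 3.9]
grip_width: 0.684
gripper_force: 24.9
```

The jar has touched down. I'll release it, rise, back away to the left, and check.

Call:
play_rows(
  series=[
    [[0,0,0],[0,0,0],75],
    [[0,0,0],[0,0,0],88],
    [[0,0,0],[0,0,0],100],
    [[0,0,0],[0,0,0],100],
    [[0,0,0],[0,0,0],100],
    [[0,0,0],[0,0,-0.2],100],
    [[0,0,0],[0,0,-0.5],100],
    [[0,0,0],[0,0,-0.75],100],
    [[0,0,0],[0,0,-1],100],
    [[0,0,0],[0.33,0,-1],100],
    [[0,0,0],[0.66,0,-1],100],
    [[0,0,0],[1,0,-1],100],
  ],
)

```text
t: 24.5
ee_pos: [0.4615, 0.3061, 0.2003]
orientation: [0.707, 0.707, 0.001, -0.0]
ft_force: [0.7, -0.4, -1.3]
grip_width: 0.998
gripper_force: 0.0
```

Call:
play_rows(
  series=[
    [[0,0,0],[0.33,0,0],100],
    [[0,0,0],[0.66,0,0],100],
    [[0,0,0],[1,0,0],100],
    [[0,0,0],[1,0,0],100],
    [[0,0,0],[1,0,0],100],
  ],
)

```text
t: 25.0
ee_pos: [0.4605, 0.4556, 0.1986]
orientation: [0.706, 0.708, -0.001, 0.0]
ft_force: [1.0, -0.3, -0.9]
grip_width: 1.0
gripper_force: 0.0
```

```bash
python3 - <<'E'
from h import *
p,d=manip.read_camera('top'); W=cloud('top',d); q=p[140:320,200:440]
s,_=manip.read_camera('scene'); cv2.imwrite('pics/end.png',np.vstack([cv2.resize(q,(400,300)),cv2.resize(s[100:280,180:420],(400,300))]))
for n,x,y,zt in [('jar',.4626,.1559,.102),('sq',.4652,.0723,.112),('dr',.4679,-.0119,.104),('fl',.4705,-.0957,.112)]:
    m=(np.hypot(W[...,0]-x,W[...,1]-y)<.042)&(abs(W[...,2]-zt)<.012); c,r=cv2.minEnclosingCircle(W[m][:,:2].astype(np.float32))
    print(n,np.round(np.array(c)-[x,y],4),round(r,4),np.round([np.median(W[m][:,2]),W[m][:,2].max()],4))
print(manip.get_obs()['ee_pos'],manip.get_obs()['ft_force'])
E
```

```text
jar [-0.0015 -0.0013] 0.0298 [0.1019 0.1064]
sq [-0.0005  0.0001] 0.0074 [0.1059 0.1154]
dr [ 0.0002 -0.0012] 0.0286 [0.0996 0.108 ]
fl [ 0.0008 -0.0005] 0.0145 [0.1116 0.1155]
[0.461989   0.45275676 0.19932458] [-1.13511901 -0.60954548 -0.47501416]
```

View pics/end.png

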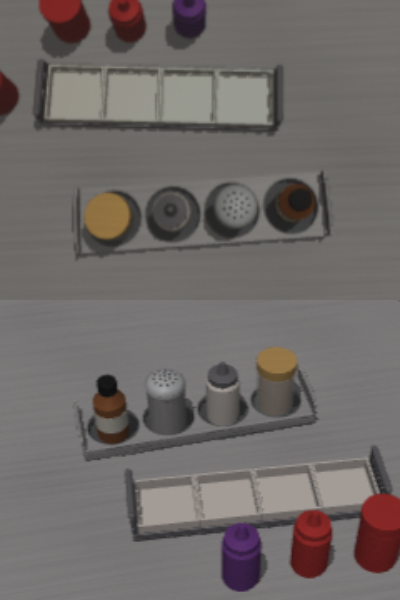

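All four containers stand upright in their wells: jar (108,217), squeeze bottle (170,212), dredger (235,207) and flavouring bottle (298,203). The order is the same as in the carrier, and each is within 2 mm of its well centre.

```bash
python3 -c "from workcell import manip; print(manip.job_done())"
```

```text
the job is handed in; nothing more can be done
None
```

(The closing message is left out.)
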